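# Unmould the balm bar and set it in its case ribs up

### The job

The solid balm bar has set in its mould, ribbed face down. Lift it out, turn it over and seat it fully home in the pocket of the open silicone case, flat back down and ribs up; the balm is brittle, so do not drop it. Leave the perfume bottle, the brush cup, the hair clip and the mould's loose frame where they are.

Things in the scene. Friction and masses are not known exactly. Their poses are not given: they have to be found in the camera images.
- balm_bar: Loose bar of hard lavender-purple balm, 52 g: block 52 (x) x 38 (y) x 24 (z) mm, edges rounded 3 mm, with three half-round ribs along x (44 mm long, at y = -12, 0, 12 mm) standing 5 mm proud of one broad face; 29 mm thick in all. Origin: centre of the flat back; z points from back to ribs, so it points down at the start. Stands stably on its long 52 x 24 mm sides.
- mould_cavity (a point): Centre of the floor of the mould cavity in which the bar starts, ribs on the floor; z up, x along the bar. The cavity is 55 x 41 mm and 9 mm deep, so the bar stands 20 mm proud of the mould's top.
- mould: Lower half of a two-cavity hard white plastic bar mould, 84 (x) x 120 (y) x 18 (z) mm, fixed to the shelf. Origin: centre of the underside, on the shelf top; z up. Two equal cavities side by side, at y = +26.5 mm (this one holds the bar) and y = -26.5 mm (empty).
- case_pocket (a point): Centre of the pocket floor of the case, 3 mm above the shelf; z up, x along the pocket's long side. The pocket is 57 (x) x 43 (y) mm and 8 mm deep; the bar fits either way round, with 2.5 mm to spare on each side, and stands 16 mm (block) to 21 mm (ribs) proud of the rim.
- balm_case: Open teal silicone clamshell case, fixed to the shelf. Origin: underside centre of the base half; z up. Base half 73 (x) x 59 (y) x 11 (z) mm, 8 mm walls round the pocket. Hollow lid, 73 x 59 x 23 mm, swung right back, lying hollow side up with its centre at y = +65 mm; thin hinge strip at y = +33 mm, small thumb tab at y = -33 mm.
- perfume_bottle: Bystander: round pink glass perfume bottle with black cap, 54 mm diameter, 75 mm high, loose. Origin: centre of the underside, z up.
- brush_cup: Bystander: bamboo cup with make-up brushes, 76 mm diameter, 100 mm high, brushes up to 190 mm high and reaching 37 mm from the axis, loose. Origin: centre of the underside, z up.
- hair_clip: Bystander: flat steel hair clip, 62 (x) x 12 (y) x 10 (z) mm, lying loose on the shelf. Origin: centre of the underside.
- mould_frame: Bystander: the mould's upper frame, lifted off and lying loose: white plastic plate 84 (x) x 120 (y) x 20 (z) mm with two 55 x 41 mm windows. Origin: centre of the underside.
Things that resemble listed ones, but are neither listed nor needed, are in the scene too. What is shaped like the balm_case but brown or pink is not meant.

How it is judged (in metres and radians):
On the way, in this order (a step that is already met when the one before it is completed fails the run):
1. the bar is lifted clear of the mould cavity (z of balm_bar in the frame of mould_cavity above 0.045 m), for 0.1 s.
2. the bar is turned ribs up (angle between balm_bar's own z axis and vertical below 0.35 rad), for 0.1 s.
At the end, for the whole second after the job is handed in: The bar lies at rest in the case's pocket, ribs up (its z axis within 0.1 rad of vertical), flat back on the pocket floor (less than 2.5 mm above it), its centre within 6 mm of the pocket's centre and its long axis within 0.2 rad of the pocket's, either way round (horizontal distance between balm_bar and case_pocket below 0.006 m and z of balm_bar in the frame of case_pocket below 0.0025 m and angle between balm_bar's own z axis and vertical below 0.1 rad and angle between the x axis of balm_bar and the x axis of case_pocket, either way round below 0.2 rad and linear speed of balm_bar below 0.02 m/s); the robot touches nothing.
It fails at once if the bar is dropped (falls freely from more than about 30 mm) (linear speed of balm_bar above 0.8 m/s and contact force between balm_bar and the fingers below 0.02 N).
It fails at once if the perfume bottle is moved by more than 25 mm or tipped (distance of perfume_bottle from where it was at the start of the episode above 0.025 m or angle between perfume_bottle's own z axis and vertical above 0.5 rad).
It fails at once if the brush cup is moved by more than 25 mm or tipped (distance of brush_cup from where it was at the start of the episode above 0.025 m or angle between brush_cup's own z axis and vertical above 0.5 rad).
It fails at once if the hair clip is moved by more than 25 mm (distance of hair_clip from where it was at the start of the episode above 0.025 m).
It fails at once if the mould's loose frame is moved by more than 25 mm (distance of mould_frame from where it was at the start of the episode above 0.025 m).
It also fails if it takes over 58 s, if anything falls off the work surface, if the arm or the gripper's body presses on something with over 40 N, if the wrist force passes 120 N, or if a joint passes its speed limit or range.

### The arm

A 6-joint arm with a two-finger parallel gripper is mounted at the origin on the work surface. World frame = base frame: x ahead of the robot, y to its left, z up, the work surface at z = 0. Lengths are in mm, angles in rad, forces in N, time in s.
With the tool pointing down it reaches from about 275 to 1000 mm from the base axis. Payload 8.4 kg.
Tool frame: the origin (TCP) lies at the very end of the fingers, on their centre line; the grasp point (between the pads) lies 19 mm behind it (r.tcp_to_grasp is the distance from the TCP to the grasp point, in mm); z points along the fingers, y is the line along which they close (so a half turn about z gives the same grasp; the last joint's range is limited). The gripper opens to 85 mm and grips with 20 to 120 N. Pads are 22 mm wide; open, the fingers measure 114 mm over their backs; the gripper's body (76 mm by 85 mm) begins 54 mm behind the grasp point. The pads swing forward as they close: fully open they stand 13 mm farther back than shut.
Start: joints at [-1.225, 0.353, 1.633, -0, 1.155, -0.002], TCP at [213.018, -587.581, 205.181] pointing down, gripper open.
Joint ranges: [-2.63, 2.63], [-0.92, 2.1], [0.06, 2.66], [-1.3, 4.44], [0, 2.69], [-3.02, 3.02]. Speed limits (rad/s): [2.22, 2.22, 2.79, 3.14, 3.14, 3.14].

### API

Orientations are given as [roll, pitch, yaw] about the fixed x, y, z axes, in that order (R = Rz(yaw) Ry(pitch) Rx(roll)).
In Python, from rig import r gives the robot as it stands. The module is installed in compiled form; this text tells all that it offers.
- The arm moves only by the tool play_rows, never from a script. Its argument "rows" is a list of rows, each an object with "dp": the shift along the tool's x, y, z in units of 40 mm (1.0 is 40 mm), a list of three; "turn": the turn, a rotation vector about the tool's x, y, z in units of 6 degrees (1.0 is 6 degrees), a list of three; "fingers": the closure, from 0 (fully open) to 1 (shut). In form: [{"dp": [tx, ty, tz], "turn": [wx, wy, wz], "fingers": fingers}, ...]. A call has 1 to 5 rows; each row shifts and turns the commanded pose from where the row before left it, along the tool's axes as they then stand; what a row does not reach is not made up. A row lasts 1/12 s, in which the tool goes at most 41.7 mm and 7.16 degrees, less where a joint would pass 70% of its speed; a pose out of reach is approached as far as the arm can. A call is refused whole if a number of a shift passes 1 or a number of a turn 1, either way. A call with a gripper value outside its range is refused whole. The fingers move at their own pace and stop on an object; "force" is the grip in N (left out, the last holds). Time passes only in rows, so rows that do not move let the fingers close. It gives the time, the measured TCP pose, the force, the opening and the grip force at its end, in the units of the state.
- r.sense(): the state, without advancing time (a new reading comes with each control period).
- r.grab_frame(name): name is "side" or "top" or "wrist"; returns a dict with "pixels" (420x560x3 uint8, red, green, blue), "fx", "fy", "cx", "cy" (pixels), "pose" (4x4, takes a point from camera to world coordinates). Camera axes: x right, y down, z forward; pixel columns grow to the right and rows downward; lengths in mm; the calibration is good to about 2 mm. A picture is of the moment at which its call begins. There is no depth.
- r.sign_off(): hands the job in; it is judged then, once.
The state is a dict: "clock": time; "qpos": joint angles; "qvel": joint speeds; "joint_efforts": joint torques, N m; "eef_pos": TCP position; "tcp_rot": TCP orientation; "contact_force": force on the tool from outside, world axes, zero at the start; "wrist_torque": the same for the moment, N m; "opening": opening from 0.0 (shut) to 1.0 (fully open); "grasp_force": force on a finger pad.
Only numpy, scipy, OpenCV 4.12 (cv2) and the standard library are available. Lean on these libraries where they do the work, as an engineer would, in place of code of your own. Each camera call takes 0.05 s, during which the arm holds its last target. There are 200 camera calls.

## Working session

There is one attempt and no reset: what is moved stays moved. The work goes in short steps, Python scripts to look and compute and a tool call to move; the robot and the scene stay as the last step left them, time stands still between calls to the robot, and variables do not carry over. Pictures are saved under pics/ and viewed, at most 10 in all, crops included, and the job is handed in when it is done.

Besides the shell and the picture viewer there is one more tool, called after "Request:" as a command line: name --argument value ..., lists and objects as JSON in quotes. play_rows: Moves the arm, as the interface text tells. Its arguments: {"type":"object","properties":{"rows":{"type":"array"},"force":{"type":"number"}},"required":["rows"]}

```bash
mkdir -p pics
python3 - <<'E'
from rig import r
import cv2
for n in ["top","side"]:
    f=r.grab_frame(n); cv2.imwrite(f"pics/{n}0.png",f["pixels"][:,:,::-1])
    print(n,f["fx"],f["fy"],f["cx"],f["cy"],f["pose"].tolist() if hasattr(f["pose"],'tolist') else f["pose"])
print(r.sense())
E
```

```text
top 458.65003348277355 458.65003348277355 284.714621077223 212.70843607887625 [[0.0038966807490949124, -0.9736732933378515, 0.22791475099203642, 355.79457856151356], [-0.9999913354137878, -0.004127921761293558, -0.0005379212598457623, -83.44865432136862], [0.0014645738249703182, -0.22791068009760965, -0.9736809420549198, 1032.6832140506458], [0.0, 0.0, 0.0, 1.0]]
side 492.6574025357468 492.6574025357468 284.3878851388931 210.4653458348844 [[0.9996910925427857, 0.00970425456381746, 0.022881148003804537, 540.7919300836218], [-0.013837133000281419, -0.547439974687565, 0.8367305467499144, -1084.0264389368822], [0.020645901311008512, -0.8367886839324722, -0.5471365873359387, 715.7835559101625], [0.0, 0.0, 0.0, 1.0]]
{'clock': 0.1, 'qpos': array([-1.22539834e+00,  3.53610231e-01,  1.63405283e+00, -2.47906123e-05,
        1.15523787e+00, -2.42967170e-03]), 'qvel': array([-0.00112216, -0.00017707, -0.00082217,  0.0014317 ,  0.00082449,
       -0.00077276]), 'joint_efforts': array([ 2.56297229e-03, -6.06354547e+01, -3.42822325e+01,  2.93695230e-04,
        3.81201535e-03,  2.74489065e-05]), 'eef_pos': array([ 212.84997113, -587.13674859,  204.52018586]), 'tcp_rot': array([-3.14028433e+00,  1.94888498e-05,  3.47837690e-01]), 'contact_force': array([ 0.04128645, -0.06165555,  0.4464602 ]), 'wrist_torque': array([-0.03015101,  0.04102237,  0.05755475]), 'grasp_force': 0.0, 'opening': 0.9975308893082623}
```

View pics/top0.png

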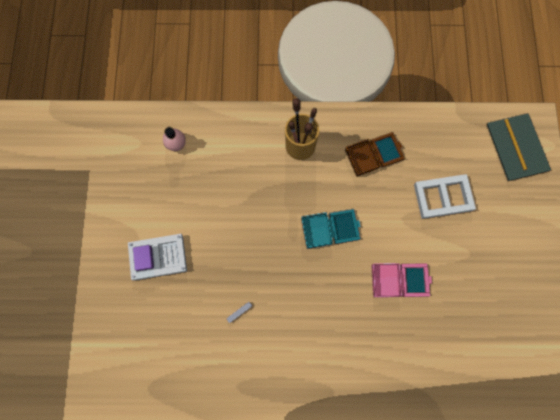

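View pics/side0.png

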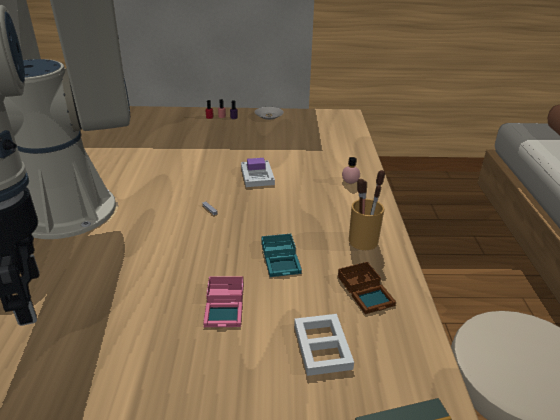

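The top view shows the bar in the mould at about (143,258), the teal case with its lid at (318,231) and base at (345,226), and the tab to the right. The clip is at (240,313), the bottle at (174,138), the cup at (301,138) and the frame at (446,196). The side view agrees. I'll enlarge both areas next.

```bash
cat > h.py <<'E'
import numpy as np
def ray(f,uv,z):
    T=np.array(f["pose"]); d=T[:3,:3]@np.array([(uv[0]-f["cx"])/f["fx"],(uv[1]-f["cy"])/f["fy"],1.])
    return T[:3,3]+d*(z-T[2,3])/d[2]
def proj(f,p):
    T=np.array(f["pose"]); c=T[:3,:3].T@(np.array(p)-T[:3,3]); return c[:2]/c[2]*f["fx"]+[f["cx"],f["cy"]]
E
python3 - <<'E'
import cv2,numpy as np
i=cv2.imread("pics/top0.png"); s=cv2.imread("pics/side0.png")
c=lambda im,u,v,w,h,k:cv2.resize(im[v:v+h,u:u+w],None,fx=k,fy=k,interpolation=cv2.INTER_CUBIC)
a=np.vstack([c(i,120,225,76,60,5),c(i,296,200,76,60,5)])
b=np.vstack([c(s,230,148,76,60,5),c(s,246,225,76,60,5)])
cv2.imwrite("pics/crop.png",np.hstack([a,b]))
E
```

```text
(no output)
```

View pics/crop.png

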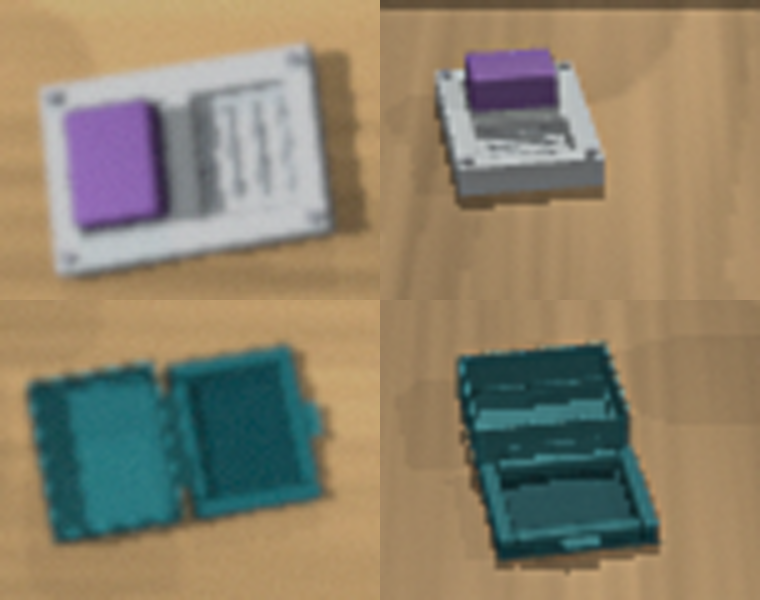

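Run:
```python
from rig import r
from h import *
import json
f=r.grab_frame("top"); s=r.grab_frame("side")
def q(name,f,c,o,z):
    P=np.array([ray(f,[o[0]+(u+.5)/5-.5,o[1]+(v+.5)/5-.5],z) for u,v in c])
    e=[np.linalg.norm(P[i]-P[i-3])for i in range(4)]
    d=P[0]-P[3]+P[1]-P[2]
    d2=P[0]-P[1]+P[3]-P[2]
    print(name,P.mean(0).round(1),"sides",np.round(e,1),"xdir yaw",np.arctan2(d[1],d[0]).round(3),"ydir yaw-90",(np.arctan2(d2[1],d2[0])-np.pi/2).round(3))
q("mould",f,[(42,88),(310,45),(332,235),(60,275)],(120,225),18)
q("bar",f,[(64,108),(152,98),(163,215),(78,229)],(120,225),38)
q("base",f,[(168,370-300),(290,347-300),(325,495-300),(193,520-300)],(296,200),11)
q("base_side",s,[(474-380,467-300),(628-380,450-300),(660-380,538-300),(496-380,550-300)],(246,225),11)
q("mould_side",s,[(437-380,72),(573-380,63),(605-380,155),(458-380,168)],(230,148),18)
for n,uv,z in[("clip",(240,313),8),("bottle",(174,142),35),("cup",(301,145),60),("frame",(446,196),20)]: print(n,ray(f,uv,z).round(0))
```

```text
mould [492.  199.7  18. ] sides [120.5  86.3 119.9  84.3] xdir yaw 0.171 ydir yaw-90 0.159
bar [488.2 225.3  38. ] sides [38.5 51.9 36.9 53.8] xdir yaw 0.177 ydir yaw-90 0.144
base [ 564.3 -219.8   11. ] sides [57.2 70.1 61.  70.1] xdir yaw 0.17 ydir yaw-90 0.193
base_side [ 563.  -227.8   11. ] sides [71.8 63.1 72.4 58.4] xdir yaw 1.76 ydir yaw-90 -4.559
mould_side [492.8 198.9  18. ] sides [ 83.5 115.5  85.1 118.2] xdir yaw 1.738 ydir yaw-90 -4.529
clip [370.  13.   8.]
bottle [756. 173.  35.]
cup [ 741. -120.   60.]
frame [ 634. -453.   20.]
```

The sides measured match the given sizes (mould about 120 x 85, bar about 52 x 38, base about 72 x 60). Mould: centre (492, 199.5), yaw 0.167. Bar: (488, 225.5). Pocket: about (564, -221), yaw 0.18.

Plan:
1. Grip the bar's ends, with tool y along the bar's x.
2. Roll 90° about tool y (tilt -40° to +50°) and stand the bar on its long side.
3. Regrasp at -50°, roll to +40° and seat it, with the gripper leaning away from the lid.

First I hover over the bar.

Request:
play_rows --rows '[{"dp":[0.535,-0.67,0],"turn":[0,0,0],"fingers":0},{"dp":[0.535,-0.67,0],"turn":[0,0,0],"fingers":0},{"dp":[0.535,-0.67,0],"turn":[0,0,0],"fingers":0},{"dp":[0.535,-0.67,0],"turn":[0,0,0],"fingers":0},{"dp":[0.535,-0.67,0],"turn":[0,0,0],"fingers":0}]' --force 30

```text
clock: 0.62
eef_pos: [268.0, -423.5, 205.0]
tcp_rot: [-3.141, -0.0, 0.347]
contact_force: [0.8, 0.4, 0.1]
opening: 0.998
grasp_force: 0.0
```

Request:
play_rows --rows '[{"dp":[0.535,-0.67,0],"turn":[0,0,0],"fingers":0},{"dp":[0.535,-0.67,0],"turn":[0,0,0],"fingers":0},{"dp":[0.535,-0.67,0],"turn":[0,0,0],"fingers":0},{"dp":[0.535,-0.67,0],"turn":[0,0,0],"fingers":0},{"dp":[0.535,-0.67,0],"turn":[0,0,0],"fingers":0}]'

```text
clock: 1.03
eef_pos: [322.9, -261.1, 205.2]
tcp_rot: [3.141, -0.0, 0.347]
contact_force: [0.8, -0.3, 0.7]
opening: 1.003
grasp_force: 0.0
```

Request:
play_rows --rows '[{"dp":[0.535,-0.67,0],"turn":[0,0,0],"fingers":0},{"dp":[0.535,-0.67,0],"turn":[0,0,0],"fingers":0},{"dp":[0.535,-0.67,0],"turn":[0,0,0],"fingers":0},{"dp":[0.535,-0.67,0],"turn":[0,0,0],"fingers":0},{"dp":[0.535,-0.67,0],"turn":[0,0,0],"fingers":0}]'

```text
clock: 1.45
eef_pos: [377.9, -98.6, 205.4]
tcp_rot: [3.141, -0.0, 0.348]
contact_force: [0.4, -0.5, 0.0]
opening: 0.998
grasp_force: 0.0
```

Request:
play_rows --rows '[{"dp":[0.535,-0.67,0],"turn":[0,0,0],"fingers":0},{"dp":[0.535,-0.67,0],"turn":[0,0,0],"fingers":0},{"dp":[0.535,-0.67,0],"turn":[0,0,0],"fingers":0},{"dp":[0.535,-0.67,0],"turn":[0,0,0],"fingers":0},{"dp":[0.535,-0.67,0],"turn":[0,0,0],"fingers":0}]'

```text
clock: 1.87
eef_pos: [432.9, 64.0, 205.3]
tcp_rot: [3.141, -0.0, 0.348]
contact_force: [0.6, -0.5, 0.4]
opening: 0.999
grasp_force: 0.0
```

Request:
play_rows --rows '[{"dp":[0.535,-0.67,0],"turn":[0,0,0],"fingers":0},{"dp":[0.535,-0.67,0],"turn":[0,0,0],"fingers":0},{"dp":[0.535,-0.67,0],"turn":[0,0,0],"fingers":0},{"dp":[0.535,-0.67,0],"turn":[0,0,0],"fingers":0},{"dp":[0.535,-0.67,0],"turn":[0,0,0],"fingers":0}]'

```text
clock: 2.28
eef_pos: [487.7, 226.4, 205.1]
tcp_rot: [3.142, 0.0, 0.348]
contact_force: [1.3, -1.3, 0.9]
opening: 1.002
grasp_force: 0.0
```

Request:
play_rows --rows '[{"dp":[0,0,0],"turn":[0,0,-0.885],"fingers":0},{"dp":[0,0,0],"turn":[0,0,-0.885],"fingers":0},{"dp":[0,0,0],"turn":[0,0,-0.885],"fingers":0},{"dp":[0,0,0],"turn":[0,0,-0.885],"fingers":0},{"dp":[0,0,0],"turn":[0,0,-0.885],"fingers":0}]'

```text
clock: 2.7
eef_pos: [487.5, 224.7, 205.0]
tcp_rot: [-3.141, 0.0, 0.816]
contact_force: [-0.3, 0.4, 0.2]
opening: 0.998
grasp_force: 0.0
```

Request:
play_rows --rows '[{"dp":[0,0,0],"turn":[0,0,-0.885],"fingers":0},{"dp":[0,0,0],"turn":[0,0,-0.885],"fingers":0},{"dp":[0,0,0],"turn":[0,0,-0.885],"fingers":0},{"dp":[0,0,0],"turn":[0,0,-0.885],"fingers":0},{"dp":[0,0,0],"turn":[0,0,-0.885],"fingers":0}]'

```text
clock: 3.12
eef_pos: [487.5, 224.6, 205.1]
tcp_rot: [-3.141, 0.0, 1.279]
contact_force: [-0.4, 0.4, 0.1]
opening: 1.003
grasp_force: 0.0
```

Request:
play_rows --rows '[{"dp":[0,0,0],"turn":[0,0,-0.885],"fingers":0},{"dp":[0,0,0],"turn":[0,0,-0.885],"fingers":0},{"dp":[0,0,0],"turn":[0,0,-0.885],"fingers":0},{"dp":[0,0,0],"turn":[0,0,-0.885],"fingers":0},{"dp":[0,0,0],"turn":[0,0,-0.885],"fingers":0}]'

```text
clock: 3.53
eef_pos: [487.5, 224.6, 205.1]
tcp_rot: [-3.141, 0.0, 1.743]
contact_force: [0.1, -0.4, 0.1]
opening: 0.997
grasp_force: 0.0
```

Accurate so far. I'll check with the wrist camera.

Run:
```python
from rig import r
from h import *
import cv2
f=r.grab_frame("wrist"); im=f["pixels"][:,:,::-1].copy()
print(f["fx"],np.array(f["pose"]).round(2).tolist())
# purple segmentation
hsv=cv2.cvtColor(im,cv2.COLOR_BGR2HSV); m=cv2.inRange(hsv,(125,60,60),(155,255,255))
c=max(cv2.findContours(m,cv2.RETR_EXTERNAL,cv2.CHAIN_APPROX_NONE)[0],key=cv2.contourArea)
print(cv2.minAreaRect(c)); 
ex=np.array([np.cos(.17),np.sin(.17),0]);ey=np.array([-ex[1],ex[0],0])
for a,b in[(26,19),(-26,19),(-26,-19),(26,-19)]:
    u=proj(f,np.array([487.6,225.6,38])+a*ex+b*ey); cv2.circle(im,tuple(int(x) for x in u.round()),2,(0,255,255),-1)
cv2.imwrite("pics/w1.png",im)
```

```text
333.6493935146259 [[0.99, 0.16, 0.05, 474.78], [0.17, -0.93, -0.32, 307.11], [-0.0, 0.33, -0.94, 373.99], [0.0, 0.0, 0.0, 1.0]]
((274.5, 179.5), (37.0, 49.0), 90.0)
```

View pics/w1.png

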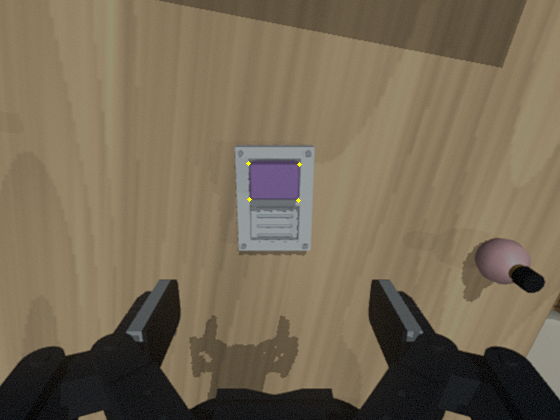

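The predicted corners fit the purple bar to about 1 px. Next: tilt to -40° and descend partway.

Request:
play_rows --rows '[{"dp":[0,0,0],"turn":[0,-0.95,0],"fingers":0},{"dp":[0,0,0],"turn":[0,-0.95,0],"fingers":0},{"dp":[0,0,0],"turn":[0,-0.95,0],"fingers":0},{"dp":[0,0,0],"turn":[0,-0.95,0],"fingers":0},{"dp":[0,0,0],"turn":[0,-0.95,0],"fingers":0}]'

```text
clock: 4.0
eef_pos: [488.2, 225.1, 206.1]
tcp_rot: [3.137, 0.502, 1.734]
contact_force: [-0.2, 0.3, 0.3]
opening: 1.001
grasp_force: 0.0
```

Request:
play_rows --rows '[{"dp":[0,0,0],"turn":[0,-0.95,0],"fingers":0},{"dp":[0,0,0],"turn":[0,-0.95,0],"fingers":0},{"dp":[0.5,0,0.64],"turn":[0,0,0],"fingers":0},{"dp":[0.5,0,0.64],"turn":[0,0,0],"fingers":0},{"dp":[0.5,0.02,0.64],"turn":[0,0,0],"fingers":0}]'

```text
clock: 4.42
eef_pos: [488.8, 222.4, 106.2]
tcp_rot: [3.139, 0.696, 1.736]
contact_force: [0.9, 0.6, -0.5]
opening: 0.999
grasp_force: 0.0
```

Request:
play_rows --rows '[{"dp":[0.3,0,0.4],"turn":[0,0,0],"fingers":0},{"dp":[0.3,0,0.4],"turn":[0,0,0],"fingers":0},{"dp":[0,0,0],"turn":[0,0,0],"fingers":0}]'

```text
clock: 4.67
eef_pos: [487.5, 218.0, 64.4]
tcp_rot: [-3.137, 0.699, 1.739]
contact_force: [-0.8, -0.9, 0.5]
opening: 0.998
grasp_force: 0.0
```

Request:
play_rows --rows '[{"dp":[0.22,0.02,0.25],"turn":[0,0,0],"fingers":0},{"dp":[0.22,0.025,0.25],"turn":[0,0,0],"fingers":0},{"dp":[0.2,0,0.235],"turn":[0,0,0],"fingers":0},{"dp":[0,0,0],"turn":[0,0,0],"fingers":0}]'

```text
clock: 5.0
eef_pos: [490.3, 220.1, 27.0]
tcp_rot: [-3.14, 0.697, 1.739]
contact_force: [-0.6, -0.5, 0.3]
opening: 1.001
grasp_force: 0.0
```

Run:
```python
from rig import r
from h import *
import cv2
a=r.grab_frame("side"); b=r.grab_frame("wrist")
s=a["pixels"][120:210,200:320,::-1]
cv2.imwrite("pics/g1.png",np.vstack([cv2.resize(s,(400,300),interpolation=cv2.INTER_CUBIC),cv2.resize(b["pixels"][:,:,::-1],(400,300))]))
print(r.sense()["eef_pos"],r.sense()["contact_force"])
```

```text
[490.87442159 220.43757405  28.73384744] [ 0.72287605 -0.58466815 -0.42869727]
```

View pics/g1.png

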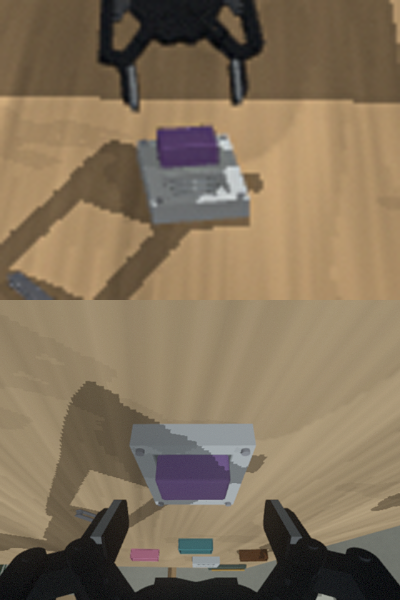

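Run:
```python
from rig import r
from h import *
from scipy.spatial.transform import Rotation as Ro
a=r.grab_frame("side"); b=r.grab_frame("wrist"); s=r.sense()
R=Ro.from_euler("xyz",s["tcp_rot"]).as_matrix(); p=s["eef_pos"]; print(p,s["tcp_rot"],R.round(2).tolist(),s["qpos"].round(3))
for nm,q in[("tcp",p),("tipL",p+R@[0,-42.5,-13]),("tipR",p+R@[0,42.5,-13]),("bar",[488,226,38])]:
    u=proj(a,q); print(nm,np.round(q),"side",u.round(),"crop",((u-[200,120])/.3).round(),"wrist crop",(proj(b,q)*[400/560,300/420]+[0,300]).round())
print(np.array(b["pose"]).round(2)[:3,3])
```

```text
[491.24445119 220.79348995  29.38308052] [3.14067537 0.69613818 1.73729754] [[-0.13, 0.99, 0.11], [0.76, 0.17, -0.63], [-0.64, 0.0, -0.77]] [ 0.786  0.701  1.74  -0.591  1.216  0.977]
tcp [491. 221.  29.] side [257. 163.] crop [190. 144.] wrist crop [194. 483.]
tipL [448. 222.  39.] side [242. 160.] crop [141. 133.] wrist crop [136. 491.]
tipR [532. 236.  39.] side [271. 158.] crop [235. 127.] wrist crop [252. 491.]
bar [488 226  38] side [256. 160.] crop [186. 133.] wrist crop [191. 490.]
[463.98 390.56 104.63]
```

The side view puts the tips about 25 mm farther back than I expected, and the wrist view agrees. I'll partly close the fingers to 60 mm, which doesn't touch the bar, and measure again.

Request:
play_rows --rows '[{"dp":[0,0,0],"turn":[0,0,0],"fingers":0.29},{"dp":[0,0,0],"turn":[0,0,0],"fingers":0.29},{"dp":[0,0,0],"turn":[0,0,0],"fingers":0.29},{"dp":[0,0,0],"turn":[0,0,0],"fingers":0.29}]'

```text
clock: 5.53
eef_pos: [491.1, 220.7, 29.2]
tcp_rot: [3.141, 0.696, 1.738]
contact_force: [-0.1, -0.1, 0.3]
opening: 0.711
grasp_force: 0.0
```

Run:
```python
from rig import r
from h import *
import cv2
a=r.grab_frame("side"); b=r.grab_frame("wrist"); s=r.sense()
print(s["eef_pos"],s["opening"])
A=cv2.resize(a["pixels"][110:200,200:320,::-1],(640,480),interpolation=cv2.INTER_CUBIC)[:300]
B=cv2.resize(b["pixels"][200:400,120:440,::-1],(480,300),interpolation=cv2.INTER_CUBIC)
cv2.imwrite("pics/g2.png",np.vstack([A,cv2.copyMakeBorder(B,0,0,0,160,cv2.BORDER_CONSTANT)]))
```

```text
[491.00731182 220.62258893  29.0047641 ] 0.7090649720369222
```

View pics/g2.png

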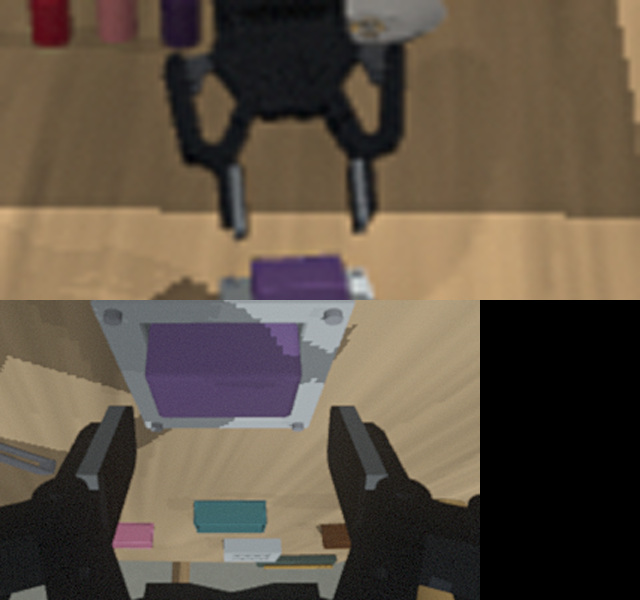

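Run:
```python
from rig import r
from h import *
from scipy.spatial.transform import Rotation as Ro
a=r.grab_frame("side"); b=r.grab_frame("wrist"); s=r.sense()
R=Ro.from_euler("xyz",s["tcp_rot"]).as_matrix(); p=s["eef_pos"]
def ln(f,uv):
    o=ray(f,uv,0); d=ray(f,uv,50)-o; return o,d/np.linalg.norm(d)
for ua,ub in[((256,153.7),(274.6,271.3)),((244.6,154),(209,271.3)),((267.5,153),(340,271.3))]:
    (o1,d1),(o2,d2)=ln(a,ua),ln(b,ub)
    t=np.linalg.lstsq(np.c_[d1,-d2],o2-o1,rcond=None)[0]; P=(o1+d1*t[0]+o2+d2*t[1])/2
    print("world",P.round(1),"gap",np.linalg.norm(o1+d1*t[0]-o2-d2*t[1]).round(1),"tool",(R.T@(P-p)).round(1))
c=ray(b,(274.6,271.3),0); T=np.array(b["pose"]); q=T[:3,3]+T[:3,:3]@np.array([(274.6-b["cx"])/b["fx"],(271.3-b["cy"])/b["fy"],1])*153.7
print("stereo-by-width",q.round(1),(R.T@(q-p)).round(1))
print("cam in tool",(R.T@(T[:3,3]-p)).round(1))
print([ (proj(a,p+R@np.array([0,s_*30,k]))).round(0).tolist() for k in(-5,-30) for s_ in(-1,1)])
```

```text
world [488.1 246.5  48.2] gap 0.6 tool [  7.6   1.5 -31.5]
world [456.3 241.9  48.7] gap 4.6 tool [  7.9 -30.7 -32.4]
world [520.6 250.2  48.2] gap 3.7 tool [  6.3  34.1 -30.4]
stereo-by-width [488.4 246.9  48.4] [  7.8   1.8 -31.9]
cam in tool [  83.5    1.5 -168.3]
[[247.0, 162.0], [267.0, 161.0], [246.0, 154.0], [266.0, 153.0]]
```

All three measures agree that at this opening the real fingertips sit about 31 mm behind the reported TCP, where I expected about 5. Also, the fingers stand about 2.5 mm too far along +x. I'll advance along tool z and watch the force.

Request:
play_rows --rows '[{"dp":[0,-0.065,0],"turn":[0,0,0],"fingers":0.25},{"dp":[0,0,0.2],"turn":[0,0,0],"fingers":0.25},{"dp":[0,0,0.2],"turn":[0,0,0],"fingers":0.25},{"dp":[0,0,0.1],"turn":[0,0,0],"fingers":0.25},{"dp":[0,0,0],"turn":[0,0,0],"fingers":0.25}]'

```text
clock: 6.15
eef_pos: [489.9, 206.1, 12.5]
tcp_rot: [-3.139, 0.698, 1.739]
contact_force: [-0.1, -0.8, 0.3]
opening: 0.752
grasp_force: 0.0
```

Request:
play_rows --rows '[{"dp":[0,0,0.08],"turn":[0,0,0],"fingers":0.25},{"dp":[0,0,0.08],"turn":[0,0,0],"fingers":0.25},{"dp":[0,0,0.06],"turn":[0,0,0],"fingers":0.25},{"dp":[0,0,0],"turn":[0,0,0],"fingers":0.25},{"dp":[0,0,0],"turn":[0,0,0],"fingers":0.25}]'

```text
clock: 6.57
eef_pos: [491.5, 201.9, 6.7]
tcp_rot: [-3.141, 0.696, 1.738]
contact_force: [0.3, -0.6, -0.3]
opening: 0.746
grasp_force: 0.0
```

Run:
```python
from rig import r
from h import *
import cv2
a=r.grab_frame("side"); b=r.grab_frame("wrist"); s=r.sense()
print(s["eef_pos"],s["opening"],s["contact_force"])
A=cv2.resize(a["pixels"][120:195,200:300,::-1],(400,300),interpolation=cv2.INTER_CUBIC)
B=cv2.resize(b["pixels"][200:380,160:400,::-1],(400,300),interpolation=cv2.INTER_CUBIC)
cv2.imwrite("pics/g3.png",np.hstack([A,B]))
```

```text
[491.57211309 202.08471656   6.86581079] 0.7469559266082714 [ 0.22074571 -0.40198886  0.82127029]
```

View pics/g3.png

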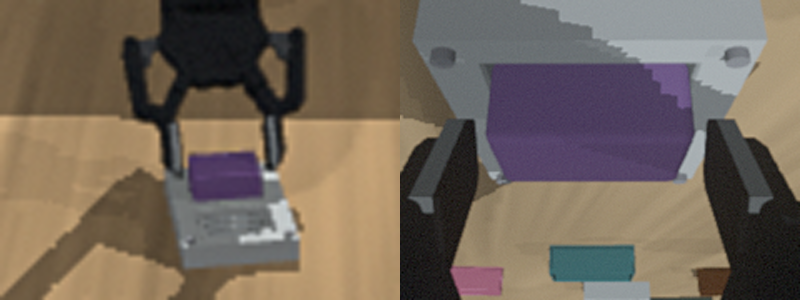

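The fingers now flank the bar, centred (finger mid 590, bar mid 591) and with no contact. Closing and lifting a little.

Request:
play_rows --rows '[{"dp":[0,0,0],"turn":[0,0,0],"fingers":0.6},{"dp":[0,0,0],"turn":[0,0,0],"fingers":0.6},{"dp":[0,0,0],"turn":[0,0,0],"fingers":0.6},{"dp":[0,0,0],"turn":[0,0,0],"fingers":0.6},{"dp":[0,0,0],"turn":[0,0,0],"fingers":0.6}]' --force 40

```text
clock: 7.08
eef_pos: [491.7, 202.2, 7.1]
tcp_rot: [3.141, 0.696, 1.738]
contact_force: [-0.6, 2.3, 5.3]
opening: 0.596
grasp_force: 41.9
```

Request:
play_rows --rows '[{"dp":[-0.08,0,-0.096],"turn":[0,0,0],"fingers":0.6},{"dp":[-0.08,0,-0.096],"turn":[0,0,0],"fingers":0.6},{"dp":[-0.08,0,-0.096],"turn":[0,0,0],"fingers":0.6},{"dp":[-0.08,0,-0.096],"turn":[0,0,0],"fingers":0.6},{"dp":[0,0,0],"turn":[0,0,0],"fingers":0.6}]'

```text
clock: 7.5
eef_pos: [491.9, 202.3, 27.8]
tcp_rot: [3.14, 0.696, 1.737]
contact_force: [0.2, 0.7, -0.2]
opening: 0.599
grasp_force: 41.7
```

Run:
```python
from rig import r
from h import *
import cv2
a=r.grab_frame("side"); b=r.grab_frame("wrist"); s=r.sense()
print(s["eef_pos"],s["tcp_rot"],s["opening"],s["grasp_force"],s["contact_force"])
A=cv2.resize(a["pixels"][120:195,200:300,::-1],(400,300),interpolation=cv2.INTER_CUBIC)
B=cv2.resize(b["pixels"][200:380,160:400,::-1],(400,300),interpolation=cv2.INTER_CUBIC)
cv2.imwrite("pics/g4.png",np.hstack([A,B]))
```

```text
[491.59456999 202.10323443  27.01284152] [3.14088376 0.69588946 1.73745158] 0.5944074850692944 41.68292284011841 [ 1.07063107 -0.59892563 -0.74725148]
```

View pics/g4.png

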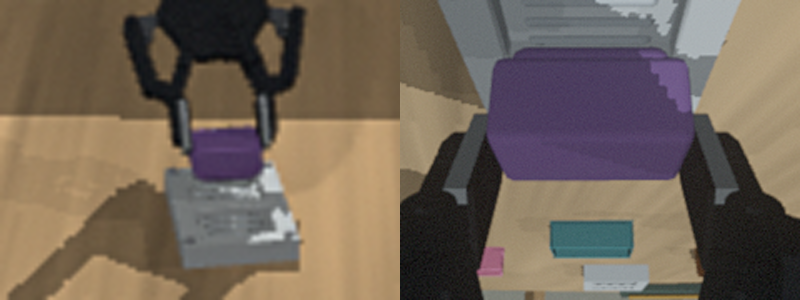

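Held (opening 0.596, about 51 mm, 42 N) and clear of the cavity. I'll lift higher and roll +90°.

Request:
play_rows --rows '[{"dp":[-0.386,0,-0.46],"turn":[0,0,0],"fingers":0.6},{"dp":[-0.386,0,-0.46],"turn":[0,0,0],"fingers":0.6},{"dp":[-0.386,0,-0.46],"turn":[0,0,0],"fingers":0.6},{"dp":[-0.386,0,-0.46],"turn":[0,0,0],"fingers":0.6},{"dp":[-0.386,0,-0.46],"turn":[0,0,0],"fingers":0.6}]'

```text
clock: 8.02
eef_pos: [491.2, 201.5, 147.7]
tcp_rot: [-3.141, 0.697, 1.738]
contact_force: [-0.7, 0.3, -0.6]
opening: 0.593
grasp_force: 41.9
```

Request:
play_rows --rows '[{"dp":[0,0,0],"turn":[0,0.75,0],"fingers":0.6},{"dp":[0,0,0],"turn":[0,0.75,0],"fingers":0.6},{"dp":[0,0,0],"turn":[0,0.75,0],"fingers":0.6},{"dp":[0,0,0],"turn":[0,0.75,0],"fingers":0.6},{"dp":[0,0,0],"turn":[0,0.75,0],"fingers":0.6}]'

```text
clock: 8.43
eef_pos: [491.5, 202.0, 147.1]
tcp_rot: [3.141, 0.3, 1.738]
contact_force: [-0.2, 0.7, -1.2]
opening: 0.598
grasp_force: 41.9
```

Request:
play_rows --rows '[{"dp":[0,0,0],"turn":[0,0.75,0],"fingers":0.6},{"dp":[0,0,0],"turn":[0,0.75,0],"fingers":0.6},{"dp":[0,0,0],"turn":[0,0.75,0],"fingers":0.6},{"dp":[0,0,0],"turn":[0,0.75,0],"fingers":0.6},{"dp":[0,0,0],"turn":[0,0.75,0],"fingers":0.6}]'

```text
clock: 8.85
eef_pos: [491.7, 201.7, 147.3]
tcp_rot: [3.14, -0.093, 1.738]
contact_force: [-0.3, 0.4, -1.0]
opening: 0.594
grasp_force: 41.9
```

Request:
play_rows --rows '[{"dp":[0,0,0],"turn":[0,0.75,0],"fingers":0.6},{"dp":[0,0,0],"turn":[0,0.75,0],"fingers":0.6},{"dp":[0,0,0],"turn":[0,0.75,0],"fingers":0.6},{"dp":[0,0,0],"turn":[0,0.75,0],"fingers":0.6},{"dp":[0,0,0],"turn":[0,0.75,0],"fingers":0.6}]'

```text
clock: 9.27
eef_pos: [491.8, 201.5, 147.3]
tcp_rot: [3.14, -0.485, 1.738]
contact_force: [-0.3, -0.2, -1.5]
opening: 0.599
grasp_force: 41.9
```

Request:
play_rows --rows '[{"dp":[0,0,0],"turn":[0,0.75,0],"fingers":0.6},{"dp":[0,0,0],"turn":[0,0.75,0],"fingers":0.6},{"dp":[0,0,0],"turn":[0,0.75,0],"fingers":0.6},{"dp":[0,0,0],"turn":[0,0.75,0],"fingers":0.6},{"dp":[0,0,0],"turn":[0,0.75,0],"fingers":0.6}]'

```text
clock: 9.68
eef_pos: [491.8, 201.3, 147.0]
tcp_rot: [3.14, -0.878, 1.738]
contact_force: [-0.2, -0.0, -0.6]
opening: 0.595
grasp_force: 41.9
```

Rolled to +50°. I'll carry the bar to an open spot near (600, 40), then fit its pose in the hand from the purple masks.

Request:
play_rows --rows '[{"dp":[-0.508,0.4,-0.606],"turn":[0,0,0],"fingers":0.6},{"dp":[-0.508,0.4,-0.606],"turn":[0,0,0],"fingers":0.6},{"dp":[-0.508,0.4,-0.606],"turn":[0,0,0],"fingers":0.6},{"dp":[-0.508,0.4,-0.606],"turn":[0,0,0],"fingers":0.6},{"dp":[-0.508,0.4,-0.606],"turn":[0,0,0],"fingers":0.6}]'

```text
clock: 10.1
eef_pos: [597.2, 57.4, 146.2]
tcp_rot: [-3.14, -0.874, 1.737]
contact_force: [0.8, 0.2, -0.8]
opening: 0.599
grasp_force: 42.1
```

Request:
play_rows --rows '[{"dp":[0,0,0],"turn":[0,0,0],"fingers":0.6},{"dp":[0,0,0],"turn":[0,0,0],"fingers":0.6}]'

```text
clock: 10.27
eef_pos: [597.5, 57.6, 145.9]
tcp_rot: [-3.141, -0.874, 1.736]
contact_force: [-0.1, 0.7, 0.1]
opening: 0.596
grasp_force: 42.1
```

```bash
cat >> h.py <<'E'
import cv2
from scipy.optimize import minimize
from scipy.spatial.transform import Rotation as Ro
V=[[a*x,b*y,z] for a in(-1,1) for b in(-1,1) for x,y,z in((25,18,1),(26,18,3),(25,19,3),(26,18,21),(25,19,21),(25,18,23),(22,14.5,28),(22,12,29),(22,16.5,24))]+[[a*x,b*y,0] for a in(-1,1) for b in(-1,1) for x,y in((23,16),)]
V=np.array(V,float)
def mask(f):
    hsv=cv2.cvtColor(f["pixels"][:,:,::-1].copy(),cv2.COLOR_BGR2HSV); m=cv2.inRange(hsv,(122,70,30),(150,255,255))
    n,l,st,_=cv2.connectedComponentsWithStats(m); k=1+np.argmax(st[1:,4]); return (l==k).astype(np.uint8),st[k]
def hull(f,R,t):
    p=np.array([proj(f,R@v+t) for v in V]); h=cv2.convexHull(p.astype(np.float32))
    m=np.zeros((420*2,560*2),np.uint8)
    cv2.fillConvexPoly(m,np.round((h+.5)*2*16-8).astype(np.int32),1,shift=4)
    return cv2.resize(m*255,(560,420),interpolation=cv2.INTER_AREA)/255.
def fit(frames,R0,t0,rot=True,lock=()):
    M=[mask(f) for f in frames]
    for f,(m,st) in zip(frames,M): print("mask",st.tolist(),end=" ")
    def un(x): return Ro.from_rotvec(x[3:]*.05).as_matrix()@R0, t0+x[:3]*3
    def c(x):
        R,t=un(x); return sum(np.abs(hull(f,R,t)-m).sum()/st[4] for f,(m,st) in zip(frames,M))+.002*(x[3:]**2).sum()
    S=np.vstack([np.zeros(6),np.eye(6)])
    b=minimize(c,np.zeros(6),method="Nelder-Mead",options=dict(initial_simplex=S,maxfev=700))
    print("cost",c(np.zeros(6)).round(3),"->",b.fun.round(3)); return un(b.x)
E
python3 - <<'E'
from rig import r
from h import *
s=r.sense(); fr=[r.grab_frame(n) for n in("side","top","wrist")]
Rt=Ro.from_euler("xyz",s["tcp_rot"]).as_matrix(); p=s["eef_pos"]
# bar in tool at grasp: bar x ~ +tool y ; bar pose at grasp
psi=1.738; ex=np.array([np.sin(psi),-np.cos(psi),0]); ez=np.array([0,0,-1.]); Rb0=np.c_[ex,np.cross(ez,ex),ez]
Rg=Ro.from_euler("xyz",[3.141,.696,1.738]).as_matrix()
Rrel=Rg.T@Rb0; trel=Rg.T@(np.array([488,226,38])-[491.7,202.2,7.1])
R,t=fit(fr,Rt@Rrel,p+Rt@trel)
print(p,s["tcp_rot"]); print("pred",(p+Rt@trel).round(1),"fit",t.round(1),"bar x",R[:,0].round(3),"bar z",R[:,2].round(3),"centre",(t+R@[0,0,12]).round(1))
print("in tool: ctr",(Rt.T@(t+R@[0,0,12]-p)).round(1),"pred",(trel+Rrel@[0,0,12]).round(1), "drot",(Ro.from_matrix((Rt@Rrel).T@R).as_rotvec()).round(3))
for f in fr: print([fit([f],Rt@Rrel,p+Rt@trel)[1].round(1)])
E
```

```text
mask [289, 150, 19, 7, 89] mask [211, 176, 17, 29, 383] mask [212, 229, 125, 79, 9019] cost 3.735 -> 3.512
[597.53794692  57.56215135 145.89130391] [-3.14145781 -0.8739556   1.73599407]
pred [603.   27.2 170. ] fit [602.3  29.9 166. ] bar x [0.987 0.155 0.04 ] bar z [-0.158  0.984  0.081] centre [600.4  41.7 167. ]
in tool: ctr [  5.8   0.2 -25.9] pred [  6.4   0.3 -29.9] drot [ 0.082  0.009 -0.041]
mask [289, 150, 19, 7, 89] cost 3.29 -> 3.133
[array([605. ,  28.5, 167. ])]
mask [211, 176, 17, 29, 383] cost 0.349 -> 0.183
[array([605.8,  30.5, 166. ])]
mask [212, 229, 125, 79, 9019] cost 0.096 -> 0.031
[array([602.3,  28.9, 168.5])]
```

The wrist fit agrees with the prediction to about 2 mm. Lowering towards the table; bottom contact is expected at TCP z of about -4.

Request:
play_rows --rows '[{"dp":[-0.548,0,0.46],"turn":[0,0,0],"fingers":0.6},{"dp":[-0.548,0,0.46],"turn":[0,0,0],"fingers":0.6},{"dp":[-0.548,0,0.46],"turn":[0,0,0],"fingers":0.6},{"dp":[-0.548,0,0.46],"turn":[0,0,0],"fingers":0.6},{"dp":[-0.5,0,0.42],"turn":[0,0,0],"fingers":0.6}]'

```text
clock: 10.83
eef_pos: [595.5, 60.7, 4.8]
tcp_rot: [-3.14, -0.875, 1.738]
contact_force: [0.1, -0.0, -0.7]
opening: 0.593
grasp_force: 42.1
```

Request:
play_rows --rows '[{"dp":[0,0,0],"turn":[0,0,0],"fingers":0.6},{"dp":[-0.038,0,0.032],"turn":[0,0,0],"fingers":0.6},{"dp":[-0.038,0,0.032],"turn":[0,0,0],"fingers":0.6},{"dp":[0,0,0],"turn":[0,0,0],"fingers":0.6}]'

```text
clock: 11.17
eef_pos: [597.3, 59.5, 3.5]
tcp_rot: [3.139, -0.874, 1.74]
contact_force: [-0.2, 0.0, -0.4]
opening: 0.598
grasp_force: 42.1
```

Run:
```python
from rig import r
from h import *
s=r.sense(); fr=[r.grab_frame("wrist")]
Rt=Ro.from_euler("xyz",s["tcp_rot"]).as_matrix(); p=s["eef_pos"]
psi=1.738; ex=np.array([np.sin(psi),-np.cos(psi),0]); ez=np.array([-ex[1],ex[0],0]); R0=np.c_[ex,np.cross(ez,ex),ez]
R,t=fit(fr,R0,p+Rt@[6,0,-28]-12*ez)
print(p,s["tcp_rot"],s["contact_force"],"bar x",R[:,0].round(3),"bar z",R[:,2].round(3),"centre",(t+R@[0,0,12]).round(1),"tool",(Rt.T@(t+R@[0,0,12]-p)).round(1))
```

```text
mask [212, 229, 125, 79, 9038] cost 0.117 -> 0.031
[597.28285854  59.51427094   3.54078834] [ 3.13890316 -0.87379223  1.74033934] [-0.18355514  0.03071797 -0.40641345] bar x [ 0.985  0.174 -0.012] bar z [-0.174  0.985  0.023] centre [601.4  40.9  25.3] tool [  4.5   1.  -28.6]
```

Request:
play_rows --rows '[{"dp":[-0.029,0,0.024],"turn":[0,0,0],"fingers":0.6},{"dp":[-0.029,0,0.024],"turn":[0,0,0],"fingers":0.6},{"dp":[-0.019,0,0.016],"turn":[0,0,0],"fingers":0.6},{"dp":[0,0,0],"turn":[0,0,0],"fingers":0.6}]'

```text
clock: 11.55
eef_pos: [596.7, 59.3, -1.8]
tcp_rot: [3.141, -0.874, 1.738]
contact_force: [-0.4, 0.2, -0.7]
opening: 0.594
grasp_force: 42.1
```

Request:
play_rows --rows '[{"dp":[-0.019,0,0.016],"turn":[0,0,0],"fingers":0.6},{"dp":[0,0,0],"turn":[0,0,0],"fingers":0.6}]'

```text
clock: 11.72
eef_pos: [596.6, 59.4, -3.0]
tcp_rot: [-3.141, -0.874, 1.738]
contact_force: [1.2, 0.5, -1.0]
opening: 0.603
grasp_force: 42.1
```

Request:
play_rows --rows '[{"dp":[-0.019,0,0.016],"turn":[0,0,0],"fingers":0.6},{"dp":[0,0,0],"turn":[0,0,0],"fingers":0.6}]'

```text
clock: 11.88
eef_pos: [596.5, 59.4, -4.1]
tcp_rot: [-3.141, -0.874, 1.738]
contact_force: [-0.7, 0.6, -0.2]
opening: 0.598
grasp_force: 42.1
```

Request:
play_rows --rows '[{"dp":[-0.019,0,0.016],"turn":[0,0,0],"fingers":0.6},{"dp":[0,0,0],"turn":[0,0,0],"fingers":0.6}]'

```text
clock: 12.05
eef_pos: [596.7, 59.4, -4.9]
tcp_rot: [3.142, -0.875, 1.738]
contact_force: [-0.1, -0.4, -0.5]
opening: 0.597
grasp_force: 42.1
```

Not in contact yet, so I continue in 1 mm steps.

Request:
play_rows --rows '[{"dp":[-0.019,0,0.016],"turn":[0,0,0],"fingers":0.6},{"dp":[0,0,0],"turn":[0,0,0],"fingers":0.6}]'

```text
clock: 12.22
eef_pos: [596.7, 59.4, -5.0]
tcp_rot: [3.141, -0.876, 1.738]
contact_force: [-0.4, -1.8, 6.8]
opening: 0.596
grasp_force: 42.7
```

Request:
play_rows --rows '[{"dp":[-0.019,0,0.016],"turn":[0,0,0],"fingers":0.6},{"dp":[0,0,0],"turn":[0,0,0],"fingers":0.6}]'

```text
clock: 12.38
eef_pos: [596.7, 59.5, -5.0]
tcp_rot: [3.141, -0.877, 1.739]
contact_force: [-2.2, -4.2, 12.6]
opening: 0.597
grasp_force: 43.2
```

Contact at z = -5.0, as predicted. I'll unload by about 1 mm, release and retract along -z.

Request:
play_rows --rows '[{"dp":[0.03,0,-0.025],"turn":[0,0,0],"fingers":0.6},{"dp":[0,0,0],"turn":[0,0,0],"fingers":0.33},{"dp":[0,0,0],"turn":[0,0,0],"fingers":0.25},{"dp":[0,0,0],"turn":[0,0,0],"fingers":0.15},{"dp":[0,0,0],"turn":[0,0,0],"fingers":0.15}]'

```text
clock: 12.8
eef_pos: [596.5, 59.5, -5.5]
tcp_rot: [-3.141, -0.875, 1.738]
contact_force: [-0.0, -0.5, 0.4]
opening: 0.853
grasp_force: 0.0
```

Request:
play_rows --rows '[{"dp":[0,0,-0.3],"turn":[0,0,0],"fingers":0.15},{"dp":[0,0,-0.6],"turn":[0,0,0],"fingers":0.15},{"dp":[0,0,-0.9],"turn":[0,0,0],"fingers":0.15},{"dp":[0,0,-0.9],"turn":[0,0,0],"fingers":0.15},{"dp":[0,0,-0.9],"turn":[0,0,0],"fingers":0.15}]'

```text
clock: 13.22
eef_pos: [614.9, -51.2, 88.5]
tcp_rot: [-3.141, -0.874, 1.737]
contact_force: [0.7, 0.2, 0.2]
opening: 0.85
grasp_force: 0.0
```

Run:
```python
from rig import r
from h import *
s=r.sense(); fr=[r.grab_frame(n) for n in("side","top","wrist")]
print(s["eef_pos"],s["tcp_rot"],s["contact_force"],s["opening"])
ex=np.array([np.cos(.167),np.sin(.167),0]); ez=np.array([-ex[1],ex[0],0]); R0=np.c_[ex,np.cross(ez,ex),ez]
t0=np.array([599.8,40.9,19])-12*ez
for F in(fr[:1],fr[1:2],fr[2:],fr):
    R,t=fit(F,R0,t0); print(" bar x",R[:,0].round(3),"z",R[:,2].round(3),"centre",(t+R@[0,0,12]).round(1))
```

```text
[614.90702577 -51.21654803  88.45180159] [-3.1406495  -0.87404902  1.73742481] [0.68861259 0.15012059 0.18910341] 0.850434772880043
mask [286, 195, 20, 13, 199] cost 0.681 -> 0.579
 bar x [ 0.989  0.149 -0.003] z [-0.149  0.988 -0.05 ] centre [603.1  73.6  -3.3]
mask [308, 148, 1, 1, 1] cost 364.306 -> 121.933
 bar x [-0.406  0.816 -0.411] z [-0.866 -0.487 -0.112] centre [ 1136.8 -1044.1 -1238.4]
mask [241, 165, 60, 44, 2358] cost 0.186 -> 0.082
 bar x [ 0.985  0.17  -0.009] z [-0.169  0.985  0.022] centre [600.   46.9   8.7]
mask [286, 195, 20, 13, 199] mask [308, 148, 1, 1, 1] mask [241, 165, 60, 44, 2358] cost 365.173 -> 298.567
 bar x [0.921 0.258 0.291] z [-0.279  0.96   0.033] centre [619.3  41.8  -2.8]
```

Request:
play_rows --rows '[{"dp":[0.9,0,0],"turn":[0,0,0],"fingers":0.15},{"dp":[0.9,0,0],"turn":[0,0,0],"fingers":0.15},{"dp":[0.9,0,0],"turn":[0,0,0],"fingers":0.15},{"dp":[0.9,0,0],"turn":[0,0,0],"fingers":0.15},{"dp":[0,0,0],"turn":[0,-0.93,0],"fingers":0.15}]'

```text
clock: 13.78
eef_pos: [598.5, 44.1, 199.1]
tcp_rot: [-3.14, -0.78, 1.737]
contact_force: [0.5, -0.1, 0.6]
opening: 0.854
grasp_force: 0.0
```

Request:
play_rows --rows '[{"dp":[0,0,0],"turn":[0,-0.93,0],"fingers":0.15},{"dp":[0,0,0],"turn":[0,-0.93,0],"fingers":0.15},{"dp":[0,0,0],"turn":[0,-0.93,0],"fingers":0.15},{"dp":[0,0,0],"turn":[0,-0.93,0],"fingers":0.15},{"dp":[0,0,0],"turn":[0,-0.93,0],"fingers":0.15}]'

```text
clock: 14.2
eef_pos: [599.2, 41.9, 197.5]
tcp_rot: [3.141, -0.286, 1.738]
contact_force: [-0.5, -0.3, -0.9]
opening: 0.853
grasp_force: 0.0
```

Request:
play_rows --rows '[{"dp":[0,0,0],"turn":[0,-0.93,0],"fingers":0.15},{"dp":[0,0,0],"turn":[0,-0.93,0],"fingers":0.15},{"dp":[0,0,0],"turn":[0,-0.93,0],"fingers":0.15},{"dp":[0,0,0],"turn":[0,-0.93,0],"fingers":0.15},{"dp":[0,0,0],"turn":[0,-0.93,0],"fingers":0.15}]'

```text
clock: 14.62
eef_pos: [599.3, 42.1, 197.7]
tcp_rot: [3.14, 0.201, 1.739]
contact_force: [0.4, 0.0, -0.4]
opening: 0.851
grasp_force: 0.0
```

Request:
play_rows --rows '[{"dp":[0,0,0],"turn":[0,-0.93,0],"fingers":0.15},{"dp":[0,0,0],"turn":[0,-0.93,0],"fingers":0.15},{"dp":[0,0,0],"turn":[0,-0.93,0],"fingers":0.15},{"dp":[0,0,0],"turn":[0,-0.93,0],"fingers":0.15},{"dp":[0,0,0],"turn":[0,-0.93,0],"fingers":0.15}]'

```text
clock: 15.03
eef_pos: [599.3, 42.3, 197.6]
tcp_rot: [3.141, 0.689, 1.739]
contact_force: [-0.3, -0.6, -0.8]
opening: 0.85
grasp_force: 0.0
```

Request:
play_rows --rows '[{"dp":[0,0,0],"turn":[0,-0.93,0],"fingers":0.15},{"dp":[0,0,0],"turn":[0,-0.93,0],"fingers":0.15},{"dp":[0,0,0],"turn":[0,0,0],"fingers":0.15},{"dp":[0,0,0],"turn":[0,0,0],"fingers":0.15}]'

```text
clock: 15.37
eef_pos: [598.5, 42.5, 195.5]
tcp_rot: [-3.135, 0.878, 1.746]
contact_force: [-0.1, 0.1, 0.2]
opening: 0.85
grasp_force: 0.0
```

Run:
```python
from rig import r
from h import *
s=r.sense(); fr=[r.grab_frame(n) for n in("side","top","wrist")]
print(s["eef_pos"],s["tcp_rot"],s["contact_force"],s["opening"])
ex=np.array([np.cos(.167),np.sin(.167),0]); ez=np.array([-ex[1],ex[0],0]); R0=np.c_[ex,np.cross(ez,ex),ez]
t0=np.array([599.8,40.9,19])-12*ez
for F in(fr[:1],fr[1:2],fr[2:],fr):
    R,t=fit(F,R0,t0); print(" bar x",R[:,0].round(3),"z",R[:,2].round(3),"centre",(t+R@[0,0,12]).round(1))
B=cv2.resize(fr[2]["pixels"][:,:,::-1],(400,300)); A=cv2.resize(fr[0]["pixels"][100:280,190:430,::-1],(400,300),interpolation=cv2.INTER_CUBIC)
cv2.imwrite("pics/s1.png",np.hstack([A,B]))
```

```text
[598.5335845   42.53024986 195.51733837] [-3.13459506  0.87775855  1.74587736] [-0.07113733  0.10662019  0.21664579] 0.8502400374963739
mask [286, 191, 20, 17, 287] cost 0.166 -> 0.148
 bar x [0.986 0.168 0.003] z [-0.168  0.986 -0.001] centre [598.7  41.7  17.9]
mask [222, 197, 14, 24, 279] cost 0.302 -> 0.2
 bar x [0.981 0.16  0.106] z [-0.169  0.983  0.074] centre [602.9  42.5  17.6]
mask [239, 0, 72, 55, 3819] cost 0.087 -> 0.01
 bar x [ 0.986  0.167 -0.006] z [-0.167  0.986  0.01 ] centre [602.4  33.9  13. ]
mask [286, 191, 20, 17, 287] mask [222, 197, 14, 24, 279] mask [239, 0, 72, 55, 3819] cost 0.555 -> 0.427
 bar x [0.984 0.17  0.046] z [-0.173  0.983  0.065] centre [601.3  40.7  18.7]
```

The bar stands upright at about (600, 41, 19) with yaw 0.168, as intended. Descending for the regrasp at -50°.

Request:
play_rows --rows '[{"dp":[0.53,0,0.53],"turn":[0,0,0],"fingers":0.15},{"dp":[0.53,0,0.53],"turn":[0,0,0],"fingers":0.15},{"dp":[0.53,0,0.53],"turn":[0,0,0],"fingers":0.15},{"dp":[0.53,0,0.53],"turn":[0,0,0],"fingers":0.15},{"dp":[0.53,0,0.53],"turn":[0,0,0],"fingers":0.15}]'

```text
clock: 15.93
eef_pos: [602.7, 27.0, 48.2]
tcp_rot: [3.138, 0.876, 1.733]
contact_force: [0.5, 0.7, 1.0]
opening: 0.849
grasp_force: 0.0
```

Request:
play_rows --rows '[{"dp":[0,0,0],"turn":[0,0,0],"fingers":0.15},{"dp":[0,0,0],"turn":[0,0,0],"fingers":0.15},{"dp":[0,0,0],"turn":[0,0,0],"fingers":0.15}]'

```text
clock: 16.18
eef_pos: [602.9, 27.6, 50.3]
tcp_rot: [3.138, 0.878, 1.735]
contact_force: [0.5, -0.4, -0.7]
opening: 0.849
grasp_force: 0.0
```

```bash
cat > g.py <<'E'
from rig import r
from h import *
s=r.sense(); fr=[r.grab_frame("wrist")]
Rt=Ro.from_euler("xyz",s["tcp_rot"]).as_matrix(); p=s["eef_pos"]
print(p.round(1),s["tcp_rot"].round(3),s["contact_force"].round(1),s["qpos"].round(2))
ex=np.array([np.cos(.167),np.sin(.167),0]); ez=np.array([-ex[1],ex[0],0]); R0=np.c_[ex,np.cross(ez,ex),ez]
c=np.array([600.2,41.2,19]); R,t=fit(fr,R0,c-12*ez)
c2=t+R@[0,0,12]; print(" fit x",R[:,0].round(3),"z",R[:,2].round(3),"centre",c2.round(1),"tool",(Rt.T@(c2-p)).round(1),"nominal tool",(Rt.T@(c-p)).round(1),"bar x in tool",(Rt.T@ex).round(3))
print("move units",((Rt.T@(c-p)-[-6.9,0,-28])/40).round(3))
E
python3 g.py
```

```text
[602.9  27.6  50.3] [3.138 0.878 1.735] [ 0.5 -0.4 -0.7] [ 0.5   0.74  1.75 -0.89  1.21  0.91]
mask [223, 159, 99, 75, 7134] cost 0.101 -> 0.015
 fit x [ 0.986  0.165 -0.   ] z [-0.165  0.985  0.051] centre [602.2  36.6  18.1] tool [30.5  0.7 13.7] nominal tool [32.9 -0.5  9.3] bar x in tool [0.002 1.    0.001]
move units [ 0.995 -0.013  0.933]
```

Request:
play_rows --rows '[{"dp":[0.3,0,0.28],"turn":[0,0,0],"fingers":0.15},{"dp":[0.3,0,0.28],"turn":[0,0,0],"fingers":0.15},{"dp":[0.2,0,0.19],"turn":[0,0,0],"fingers":0.15},{"dp":[0.12,0,0.11],"turn":[0,0,0],"fingers":0.15},{"dp":[0.07,0,0.07],"turn":[0,0,0],"fingers":0.15}]'

```text
clock: 16.65
eef_pos: [602.9, 24.7, -5.7]
tcp_rot: [3.141, 0.878, 1.737]
contact_force: [-0.3, -0.2, -0.3]
opening: 0.846
grasp_force: 0.0
```

Request:
play_rows --rows '[{"dp":[0,0,0],"turn":[0,0,0],"fingers":0.28},{"dp":[0,0,0],"turn":[0,0,0],"fingers":0.28},{"dp":[0,0,0],"turn":[0,0,0],"fingers":0.28}]'

```text
clock: 16.9
eef_pos: [602.9, 24.7, -5.3]
tcp_rot: [3.14, 0.879, 1.737]
contact_force: [-0.7, -0.6, -0.1]
opening: 0.721
grasp_force: 0.0
```

```bash
python3 g.py
python3 - <<'E'
from rig import r
from h import *
a=r.grab_frame("side"); b=r.grab_frame("wrist")
B=cv2.resize(b["pixels"][150:330,160:400,::-1],(400,300),interpolation=cv2.INTER_CUBIC); A=cv2.resize(a["pixels"][150:225,246:346,::-1],(400,300),interpolation=cv2.INTER_CUBIC)
cv2.imwrite("pics/s2.png",np.hstack([A,B]))
E
```

```text
[602.9  24.7  -5.3] [3.14  0.879 1.737] [-0.7 -0.6 -0.1] [ 0.5   0.83  1.75 -0.92  1.15  0.98]
mask [217, 257, 115, 83, 8970] cost 0.095 -> 0.015
 fit x [ 0.981  0.192 -0.   ] z [-0.192  0.981 -0.001] centre [602.5  35.7  18.8] tool [-11.6   1.5 -23.8] nominal tool [ -8.    0.1 -28.4] bar x in tool [0.    1.    0.001]
move units [-0.028  0.002 -0.01 ]
```

View pics/s2.png

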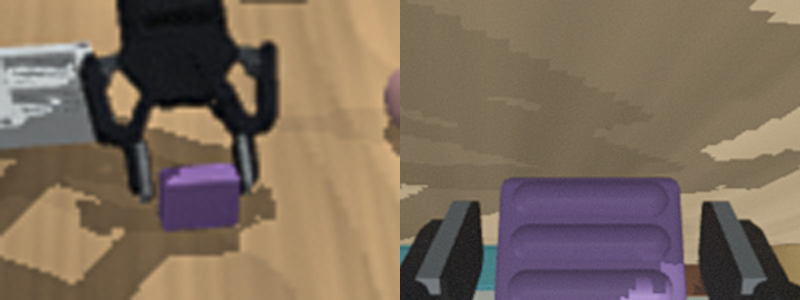

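The fingers flank the standing bar, centred (finger mid 591, bar mid 590), with the ribs facing the camera. Grip, lift and roll +90°.

Request:
play_rows --rows '[{"dp":[0,0,0],"turn":[0,0,0],"fingers":0.6},{"dp":[0,0,0],"turn":[0,0,0],"fingers":0.6},{"dp":[0,0,0],"turn":[0,0,0],"fingers":0.6},{"dp":[0,0,0],"turn":[0,0,0],"fingers":0.6},{"dp":[0,0,0],"turn":[0,0,0],"fingers":0.6}]'

```text
clock: 17.47
eef_pos: [602.8, 24.6, -5.4]
tcp_rot: [3.141, 0.879, 1.737]
contact_force: [-1.8, 2.7, 5.5]
opening: 0.591
grasp_force: 41.6
```

Request:
play_rows --rows '[{"dp":[-0.19,0,-0.16],"turn":[0,0,0],"fingers":0.6},{"dp":[-0.6,0,-0.5],"turn":[0,0,0],"fingers":0.6},{"dp":[-0.6,0,-0.5],"turn":[0,0,0],"fingers":0.6},{"dp":[-0.6,0,-0.5],"turn":[0,0,0],"fingers":0.6},{"dp":[-0.6,0,-0.5],"turn":[0,0,0],"fingers":0.6}]'

```text
clock: 17.88
eef_pos: [602.0, 24.7, 130.4]
tcp_rot: [-3.14, 0.878, 1.739]
contact_force: [0.9, 0.4, -0.6]
opening: 0.593
grasp_force: 41.8
```

Request:
play_rows --rows '[{"dp":[0,0,0],"turn":[0,0.75,0],"fingers":0.6},{"dp":[0,0,0],"turn":[0,0.75,0],"fingers":0.6},{"dp":[0,0,0],"turn":[0,0.75,0],"fingers":0.6},{"dp":[0,0,0],"turn":[0,0.75,0],"fingers":0.6},{"dp":[0,0,0],"turn":[0,0.75,0],"fingers":0.6}]'

```text
clock: 18.3
eef_pos: [602.6, 25.2, 129.9]
tcp_rot: [3.14, 0.482, 1.738]
contact_force: [-0.1, -0.0, -0.9]
opening: 0.595
grasp_force: 41.8
```

Request:
play_rows --rows '[{"dp":[0,0,0],"turn":[0,0.75,0],"fingers":0.6},{"dp":[0,0,0],"turn":[0,0.75,0],"fingers":0.6},{"dp":[0,0,0],"turn":[0,0.75,0],"fingers":0.6},{"dp":[0,0,0],"turn":[0,0.75,0],"fingers":0.6},{"dp":[0,0,0],"turn":[0,0.75,0],"fingers":0.6}]'

```text
clock: 18.72
eef_pos: [602.6, 24.9, 130.0]
tcp_rot: [3.14, 0.089, 1.738]
contact_force: [-0.1, 0.5, -0.1]
opening: 0.594
grasp_force: 41.8
```

Request:
play_rows --rows '[{"dp":[0,0,0],"turn":[0,0.75,0],"fingers":0.6},{"dp":[0,0,0],"turn":[0,0.75,0],"fingers":0.6},{"dp":[0,0,0],"turn":[0,0.75,0],"fingers":0.6},{"dp":[0,0,0],"turn":[0,0.75,0],"fingers":0.6},{"dp":[0,0,0],"turn":[0,0.75,0],"fingers":0.6}]'

```text
clock: 19.13
eef_pos: [602.7, 24.7, 130.0]
tcp_rot: [3.139, -0.303, 1.739]
contact_force: [-0.7, -0.4, -0.6]
opening: 0.592
grasp_force: 41.8
```

Request:
play_rows --rows '[{"dp":[0,0,0],"turn":[0,0.75,0],"fingers":0.6},{"dp":[0,0,0],"turn":[0,0.75,0],"fingers":0.6},{"dp":[0,0,0],"turn":[0,0.75,0],"fingers":0.6},{"dp":[0,0,0],"turn":[0,0.75,0],"fingers":0.6},{"dp":[0,0,0],"turn":[0,0.75,0],"fingers":0.6}]'

```text
clock: 19.55
eef_pos: [602.7, 24.4, 129.8]
tcp_rot: [3.139, -0.696, 1.74]
contact_force: [-0.3, -0.6, -1.4]
opening: 0.596
grasp_force: 41.8
```

Run:
```python
from rig import r
from h import *
s=r.sense(); fr=[r.grab_frame(n) for n in("side","top","wrist")]
print(s["eef_pos"].round(1),s["tcp_rot"].round(3),s["opening"],s["grasp_force"],s["qpos"].round(2))
Rt=Ro.from_euler("xyz",s["tcp_rot"]).as_matrix(); p=s["eef_pos"]
ex=np.array([np.cos(.167),np.sin(.167),0]); ez=np.array([0,0,1.]); R0=np.c_[ex,np.cross(ez,ex),ez]
c=p+Rt@[-8,0,-28.4]
for F in fr:
    R,t=fit([F],R0,c-12*ez); c2=t+R@[0,0,12]; print(" x",R[:,0].round(3),"z",R[:,2].round(3),"ctr",c2.round(1),"tool",(Rt.T@(c2-p)).round(1),"nom",c.round(1))
```

```text
[602.7  24.4 129.8] [ 3.139 -0.696  1.74 ] 0.5957650753823784 41.79865300655365 [-0.32  0.6   1.63  0.62  1.33 -0.77]
mask [290, 156, 22, 16, 300] cost 0.231 -> 0.185
 x [ 0.99   0.131 -0.053] z [0.052 0.01  0.999] ctr [608.5  -0.7 145.2] tool [ -9.9   1.6 -28.3] nom [6.067e+02 4.000e-01 1.465e+02]
mask [233, 177, 20, 28, 396] cost 0.427 -> 0.36
 x [ 0.974  0.221 -0.041] z [ 0.047 -0.021  0.999] ctr [612.1   2.  139.3] tool [-12.1   5.6 -22.4] nom [6.067e+02 4.000e-01 1.465e+02]
mask [217, 257, 115, 83, 9097] cost 0.174 -> 0.025
 x [ 0.983  0.174 -0.057] z [ 0.068 -0.058  0.996] ctr [606.7  -1.1 140.6] tool [-12.9  -0.2 -24.9] nom [6.067e+02 4.000e-01 1.465e+02]
```

Ribs are up, at tilt +40. Next I'll refine the pocket position by fitting the case's silhouette in the saved top and side images.

```bash
cat > c.py <<'E'
from rig import r
from h import *
def box(x0,x1,y0,y1,z0,z1): return np.array([[x,y,z] for x in(x0,x1) for y in(y0,y1) for z in(z0,z1)],float)
parts=[box(-36.5,36.5,-29.5,29.5,0,11),box(-36.5,36.5,35.5,94.5,0,23)]
extra=[box(-30,30,29,36,4,8),box(-8,8,-36,-29,4,8)]
def sil(f,x,y,a,P):
    m=np.zeros((1680,2240),np.uint8); R=Ro.from_euler("z",a).as_matrix()
    for b in P:
        p=np.array([proj(f,R@v+[x,y,0]) for v in b],np.float32)
        cv2.fillConvexPoly(m,np.round((cv2.convexHull(p)+.5)*4*16-8).astype(np.int32),1,shift=4)
    return cv2.resize(m*255,(560,420),interpolation=cv2.INTER_AREA)/255.
for n,w in(("top",(290,190,370,260)),("side",(250,225,310,285))):
    f=r.grab_frame(n); im=cv2.imread(f"pics/{n}0.png"); h=cv2.cvtColor(im,cv2.COLOR_BGR2HSV)
    m=cv2.inRange(h,(80,70,15),(105,255,255)).astype(float)/255
    k=np.zeros_like(m); k[w[1]:w[3],w[0]:w[2]]=1; m*=k
    c=lambda v:np.abs((sil(f,564+3*v[0],-221+3*v[1],.18+.03*v[2],parts+extra)-m)*k).sum()/m.sum()
    b=minimize(c,[0,0,0],method="Nelder-Mead",options=dict(initial_simplex=np.vstack([np.zeros(3),np.eye(3)])))
    print(n,m.sum(),c([0,0,0]).round(3),b.fun.round(3),(564+3*b.x[0]).round(1),(-221+3*b.x[1]).round(1),(.18+.03*b.x[2]).round(3))
E
python3 c.py
```

```text
top 1644.0 0.12 0.114 565.6 -219.7 0.173
side 1270.0 0.092 0.085 563.2 -221.1 0.147
```

Request:
play_rows --rows '[{"dp":[-0.577,-0.281,-0.482],"turn":[0,0,0],"fingers":0.6},{"dp":[-0.577,-0.281,-0.482],"turn":[0,0,0],"fingers":0.6},{"dp":[-0.577,-0.281,-0.482],"turn":[0,0,0],"fingers":0.6},{"dp":[-0.577,-0.281,-0.482],"turn":[0,0,0],"fingers":0.6},{"dp":[-0.577,-0.281,-0.482],"turn":[0,0,0],"fingers":0.6}]'

```text
clock: 20.22
eef_pos: [572.1, -133.3, 130.6]
tcp_rot: [3.14, -0.689, 1.741]
contact_force: [0.8, -0.1, -0.7]
opening: 0.592
grasp_force: 41.9
```

Request:
play_rows --rows '[{"dp":[-0.577,-0.281,-0.482],"turn":[0,0,0],"fingers":0.6},{"dp":[-0.577,-0.281,-0.482],"turn":[0,0,0],"fingers":0.6},{"dp":[-0.427,0,0.511],"turn":[0,0,0],"fingers":0.6},{"dp":[-0.427,0,0.511],"turn":[0,0,0],"fingers":0.6},{"dp":[-0.427,0,0.511],"turn":[0,0,0],"fingers":0.6}]'

```text
clock: 20.63
eef_pos: [560.9, -196.6, 50.2]
tcp_rot: [3.139, -0.688, 1.74]
contact_force: [0.1, -0.2, 0.2]
opening: 0.595
grasp_force: 42.0
```

Request:
play_rows --rows '[{"dp":[0,0,0],"turn":[0,0,0],"fingers":0.6},{"dp":[0,0,0],"turn":[0,0,0],"fingers":0.6},{"dp":[0,0,0],"turn":[0,0,0],"fingers":0.6}]'

```text
clock: 20.88
eef_pos: [560.9, -195.8, 51.6]
tcp_rot: [3.14, -0.691, 1.74]
contact_force: [0.7, -0.1, -0.3]
opening: 0.593
grasp_force: 42.0
```

```bash
python3 - <<'E'
from rig import r
from h import *
s=r.sense(); fr=[r.grab_frame(n) for n in("side","top","wrist")]
Rt=Ro.from_euler("xyz",s["tcp_rot"]).as_matrix(); p=s["eef_pos"]
print(p.round(1),s["tcp_rot"].round(3),s["grasp_force"],"nom",(p+Rt@[-8,0,-28.4]).round(1))
ex=np.array([np.cos(.169),np.sin(.169),0]); ez=np.array([0,0,1.]); R0=np.c_[ex,np.cross(ez,ex),ez]
c=p+Rt@[-8,0,-28.4]
for F in fr[:1]+fr[2:]:
    R,t=fit([F],R0,c-12*ez); c2=t+R@[0,0,12]; print(" x",R[:,0].round(3),"z",R[:,2].round(3),"ctr",c2.round(1))
E
python3 - <<'E'
import sys; sys.path.insert(0,".")
from rig import r
from h import *
a=r.grab_frame("side"); cv2.imwrite("pics/p1.png",cv2.resize(a["pixels"][205:295,235:355,::-1],(800,600),interpolation=cv2.INTER_CUBIC))
E
```

```text
[ 560.9 -195.8   51.6] [ 3.14  -0.691  1.74 ] 41.95987522602081 nom [ 565.  -219.7   68.4]
mask [272, 238, 25, 15, 291] cost 0.713 -> 0.351
 x [ 0.996  0.076 -0.037] z [0.001 0.432 0.902] ctr [ 567.8 -151.7    6.7]
mask [215, 257, 117, 83, 9169] cost 0.138 -> 0.012
 x [ 0.985  0.171 -0.027] z [ 0.03  -0.015  0.999] ctr [ 566.3 -220.7   65.3]
```

Hovering over the pocket (bar at 565.0, -219.7). Lowering to just above the rim, then in small watched steps.

Request:
play_rows --rows '[{"dp":[-0.235,-0.018,0.27],"turn":[0,0,0],"fingers":0.6},{"dp":[-0.225,0,0.268],"turn":[0,0,0],"fingers":0.6},{"dp":[-0.15,0,0.18],"turn":[0,0,0],"fingers":0.6},{"dp":[-0.075,0,0.09],"turn":[0,0,0],"fingers":0.6},{"dp":[0,0,0],"turn":[0,0,0],"fingers":0.6}]'

```text
clock: 21.5
eef_pos: [558.2, -196.0, 5.4]
tcp_rot: [-3.138, -0.694, 1.736]
contact_force: [-0.6, -0.0, -0.9]
opening: 0.59
grasp_force: 42.0
```

Request:
play_rows --rows '[{"dp":[-0.024,0,0.0288],"turn":[0,0,0],"fingers":0.6},{"dp":[-0.024,0,0.0288],"turn":[0,0,0],"fingers":0.6},{"dp":[0,0,0],"turn":[0,0,0],"fingers":0.6}]'

```text
clock: 21.75
eef_pos: [559.5, -196.8, 4.4]
tcp_rot: [3.141, -0.692, 1.738]
contact_force: [-0.2, -0.6, -1.1]
opening: 0.596
grasp_force: 42.0
```

Request:
play_rows --rows '[{"dp":[-0.024,0,0.0288],"turn":[0,0,0],"fingers":0.6},{"dp":[0,0,0],"turn":[0,0,0],"fingers":0.6}]'

```text
clock: 21.92
eef_pos: [559.4, -196.8, 3.0]
tcp_rot: [3.141, -0.692, 1.738]
contact_force: [-0.5, -0.2, 0.9]
opening: 0.597
grasp_force: 42.0
```

The back is already about 3 mm below the rim with no contact, so it's entering the pocket. I continue to the floor.

Request:
play_rows --rows '[{"dp":[-0.024,0,0.0288],"turn":[0,0,0],"fingers":0.6},{"dp":[0,0,0],"turn":[0,0,0],"fingers":0.6}]'

```text
clock: 22.08
eef_pos: [559.3, -196.7, 1.4]
tcp_rot: [3.142, -0.692, 1.738]
contact_force: [0.2, 0.6, -0.2]
opening: 0.596
grasp_force: 42.0
```

Request:
play_rows --rows '[{"dp":[-0.024,0,0.0288],"turn":[0,0,0],"fingers":0.6},{"dp":[0,0,0],"turn":[0,0,0],"fingers":0.6}]'

```text
clock: 22.25
eef_pos: [559.2, -196.6, -0.2]
tcp_rot: [-3.141, -0.692, 1.738]
contact_force: [-0.7, 0.3, -0.7]
opening: 0.594
grasp_force: 42.0
```

Request:
play_rows --rows '[{"dp":[-0.016,0,0.019],"turn":[0,0,0],"fingers":0.6},{"dp":[0,0,0],"turn":[0,0,0],"fingers":0.6}]'

```text
clock: 22.42
eef_pos: [559.3, -196.6, -0.3]
tcp_rot: [3.141, -0.693, 1.738]
contact_force: [-1.6, -0.2, 4.9]
opening: 0.593
grasp_force: 42.4
```

Request:
play_rows --rows '[{"dp":[-0.016,0,0.019],"turn":[0,0,0],"fingers":0.6},{"dp":[0,0,0],"turn":[0,0,0],"fingers":0.6}]'

```text
clock: 22.58
eef_pos: [559.3, -196.7, -0.3]
tcp_rot: [3.141, -0.694, 1.739]
contact_force: [-3.3, -1.3, 10.8]
opening: 0.592
grasp_force: 43.0
```

Firm contact about where the floor should be. I unload by 1 mm, release and retract.

Request:
play_rows --rows '[{"dp":[0.024,0,-0.029],"turn":[0,0,0],"fingers":0.6},{"dp":[0,0,0],"turn":[0,0,0],"fingers":0.36},{"dp":[0,0,0],"turn":[0,0,0],"fingers":0.28},{"dp":[0,0,0],"turn":[0,0,0],"fingers":0.2},{"dp":[0,0,0],"turn":[0,0,0],"fingers":0.2}]'

```text
clock: 23.0
eef_pos: [559.3, -196.6, -0.7]
tcp_rot: [-3.141, -0.692, 1.738]
contact_force: [-0.8, 1.1, 0.3]
opening: 0.799
grasp_force: 0.0
```

Request:
play_rows --rows '[{"dp":[0,0,-0.2],"turn":[0,0,0],"fingers":0.15},{"dp":[0,0,-0.5],"turn":[0,0,0],"fingers":0.15},{"dp":[0,0,-0.9],"turn":[0,0,0],"fingers":0.15},{"dp":[0,0,-0.9],"turn":[0,0,0],"fingers":0.15},{"dp":[0,0,-0.9],"turn":[0,0,0],"fingers":0.15}]'

```text
clock: 23.42
eef_pos: [573.6, -283.3, 105.7]
tcp_rot: [-3.141, -0.692, 1.738]
contact_force: [0.8, -0.5, -0.4]
opening: 0.854
grasp_force: 0.0
```

Request:
play_rows --rows '[{"dp":[-0.5,-0.8,0],"turn":[0,0,0],"fingers":0.15},{"dp":[0,-0.9,-0.4],"turn":[0,0,0],"fingers":0.15},{"dp":[0,-0.9,-0.4],"turn":[0,0,0],"fingers":0.15},{"dp":[0,-0.9,-0.4],"turn":[0,0,0],"fingers":0.15},{"dp":[0,-0.9,-0.4],"turn":[0,0,0],"fingers":0.15}]'

```text
clock: 23.83
eef_pos: [407.9, -367.9, 141.5]
tcp_rot: [-3.141, -0.692, 1.738]
contact_force: [0.6, -1.2, 0.2]
opening: 0.851
grasp_force: 0.0
```

Run:
```python
from rig import r
from h import *
s=r.sense(); fr=[r.grab_frame(n) for n in("side","top")]
print(s["eef_pos"].round(1),s["contact_force"])
ex=np.array([np.cos(.169),np.sin(.169),0]); ez=np.array([0,0,1.]); R0=np.c_[ex,np.cross(ez,ex),ez]
c=np.array([564.4,-220.4,3])
for F in([fr[0]],[fr[1]]):
    R,t=fit(F,R0,c); print(" x",R[:,0].round(3),"z",R[:,2].round(3),"origin",t.round(1))
A=cv2.resize(fr[0]["pixels"][220:295,240:340,::-1],(400,300),interpolation=cv2.INTER_CUBIC); B=cv2.resize(fr[1]["pixels"][195:255,295:375,::-1],(400,300),interpolation=cv2.INTER_CUBIC)
cv2.imwrite("pics/f1.png",np.hstack([A,B]))
```

```text
[ 407.9 -367.9  141.5] [ 0.59960125 -1.17459445  0.18375478]
mask [271, 252, 25, 19, 410] cost 0.142 -> 0.111
 x [0.984 0.179 0.007] z [-0.011  0.023  1.   ] origin [ 563.9 -217.3    1.6]
mask [335, 213, 21, 25, 415] cost 0.095 -> 0.08
 x [ 0.988  0.157 -0.007] z [0.004 0.02  1.   ] origin [ 565.5 -219.9    3.5]
```

View pics/f1.png

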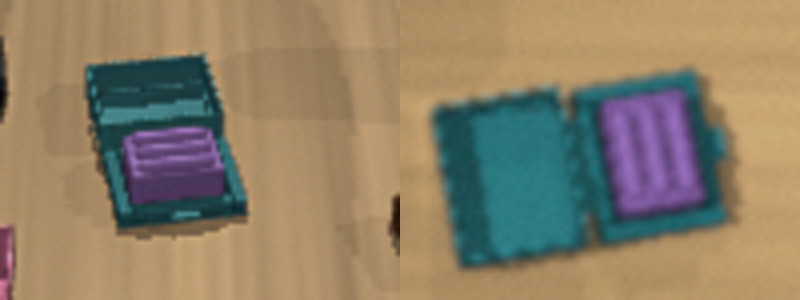

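The bar sits ribs up and level inside the pocket (top-view crop centre about (653,153)). Both fits put its back at 1.6–3.5 mm height, and the floor is at 3 mm. Handing in.

```bash
python3 -c "
from rig import r
print(r.sign_off())"
```

```text
the job is handed in; nothing more can be done
None
```

I turned the balm bar over and seated it ribs up in the teal case's pocket. Camera checks showed it level, centred to about 3 mm and on the pocket floor; the job is handed in, but no verdict came back.

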